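Scan the dispenser's label, then hold its portion slide open at the rider

ROBOT

A 6-joint arm with a two-finger parallel gripper is mounted at the origin on a cart in front of the work surface, level with it; the furniture and walls round the work are solid. World frame = base frame: x ahead of the robot, y to its left, z up, the work surface at z = 0. Lengths are in mm, angles in rad, forces in N, time in s.
With the tool pointing down it reaches from about 325 to 925 mm from the base axis. Payload 3.1 kg.
Tool frame: the origin (TCP) lies on the centre line of the jaws, within the pads' length; the fingertips stand 22 mm ahead of it and the grasp point (between the pads) lies 3 mm ahead of it; z points along the fingers, y is the line along which they close (so a half turn about z gives the same grasp; the last joint's range is limited). The gripper opens to 85 mm and grips with 20 to 120 N. Pads are 22 mm wide; open, the fingers measure 114 mm over their backs; the gripper's body (76 mm by 85 mm) begins 54 mm behind the grasp point. The pads swing forward as they close: fully open they stand 13 mm farther back than shut.
Start: joints at [1.012, 0.217, 1.613, -0, 1.311, -0.112], TCP at [270.035, 563.667, 253.3] pointing down, gripper open.
Joint ranges: [-2.75, 2.75], [-0.78, 2.1], [0.31, 2.55], [-1.13, 4.27], [0.13, 2.63], [-2.58, 2.58]. Speed limits (rad/s): [2.79, 2.79, 3.14, 3.14, 3.14, 3.14].

INTERFACE

Orientations are given as [roll, pitch, yaw] about the fixed x, y, z axes, in that order (R = Rz(yaw) Ry(pitch) Rx(roll)).
In Python, from station import readout, optics, manip, finder gives the robot as it stands.
- The arm moves only by the tool jog_arm, never from a script. Its argument "increments" is a list that holds one entry, the list of rows, each a list of 6 numbers: the shift along the world's x, y, z as a fraction of full scale, then the turn, a rotation vector about the world's x, y, z as a fraction of full scale. A call has 1 to 8 rows; each row shifts and turns the commanded pose from where the row before left it; what a row does not reach is not made up. Full scale, the value 1, is 25 mm for a shift and pi/2 rad for a turn. A row lasts 1/10 s, in which the tool goes at most 50 mm and 8.59 degrees, less where a joint would pass 70% of its speed; a pose out of reach is approached as far as the arm can. A call with a number of a shift or a turn outside -1 to 1 is refused whole. A call with a gripper value outside its range is refused whole. "claw" is the closure, from -1 (fully open) to 1 (shut), so that 0 is half open, set as the call begins (left out, the last holds). The fingers move at their own pace and stop on an object; "force" is the grip in N (left out, the last holds). Time passes only in rows, so rows that do not move let the fingers close. It gives the time, the measured TCP pose, the force, the opening and the grip force at its end, in the units of the state.
- readout.get_obs(): the state, without advancing time (a new reading comes with each control period).
- optics.get_image(name): name is "scene" or "side" or "wrist"; returns a dict with "pixels" (384x512x3 uint8, red, green, blue), "camera_matrix" (3x3 intrinsics, pixels), "dist_coeffs" ([k1, k2, p1, p2, k3] as OpenCV has them; the pictures are not rectified), "pose" (4x4, takes a point from camera to world coordinates). Camera axes: x right, y down, z forward; pixel columns grow to the right and rows downward; lengths in mm; the calibration is good to about 2 mm. A picture is of the moment at which its call begins. There is no depth.
- manip.hand_in(): hands the job in; it is judged then, once.
Trained networks look in a picture, given as the dict that the camera call returned (one of the last four; its "shot" number tells which), for a name from the list of things; names that differ only in an ending like _2 or _b are one class to them, and where a whole thing is asked for, a point or a joint stands for the part that bears it (a point fixed in the world has none). Each returns a list of dicts, best first, with "conf" (0 to 1); they miss things now and then, are a little off and sometimes report something else, mostly with a low value. They report only what shows in the picture. A call takes as long as a camera call.
- finder.look_for(picture, name): "position" ([x, y, z] in mm, in the coordinates of the camera as it stood for that picture, good to about 4 mm: the middle of the surface that is visible of it).
- finder.outline_of(picture, name): "pixels" (384x512 bool, what is visible of it).
- finder.landmark_of(picture, name): "position" ([x, y, z] in mm, in the coordinates of the camera as it stood for that picture, good to about 4 mm: a listed point, or the origin of a listed thing).
The state is a dict: "t": time; "q": joint angles; "qvel": joint speeds; "effort": joint torques, N m; "position": TCP position; "tcp_rot": TCP orientation; "force": force on the tool from outside, world axes, zero at the start; "torque": the same for the moment, N m; "gripper_width": finger opening in mm; "finger_force": force on a finger pad.
Only numpy, scipy, OpenCV 4.12 (cv2) and the standard library are available. Lean on these libraries where they do the work, as an engineer would, in place of code of your own. Each camera call takes 0.05 s, during which the arm holds its last target. There are 200 camera calls.

TASK

Log a serving: pick up the stick scanner, point its nose straight at the middle of the bar label on the dispenser's hopper from about 8 cm, hold it steady for two seconds, then lay it back down flat on the worktop and let go of it. Then take the grip of the dispenser's sprung slide, pull it out until its pointer is level with the rider on the gauge rod, and finish while still holding it there against its spring. Do not shift the rider, and leave the other things on the worktop as they stand.

Things in the scene. Friction and masses are not known exactly. Their poses are not given: they have to be found in the camera images.
- dispenser: Fixed grey and white dry-food dispenser. Foot plate 290 x 176 x 12 mm from x = -0.235 to +0.055 in its frame; hopper 120 x 130 mm from z = 0.112 to 0.24 on cheeks, lid and knob to z = 0.271. Origin: on the worktop under the hopper's centre. -x points out of its front, roughly to the robot: the slide pulls out along -x. z up, y to the left seen from the robot.
- label (a point): Centre of the white bar label (64 wide x 44 mm high, black bars) on the hopper's upright front face, 190 mm above the worktop. Axes as the dispenser's: the label faces along -x.
- portion_slide: Sprung slide, shut at the start. Origin: middle of its upright black grip plate, 12 mm thick (x) x 46 wide (y) x 55 high, 98 mm above the worktop, 90 mm before the hopper's face. Axes as the dispenser's. Behind the plate a flat bar 38 mm wide, top at z = 0.068: keep fingertips above it. Pulls out along -x by up to 80 mm; spring 3 N shut, 10 N fully out, pulls back when let go. Grip from above.
- pointer_tip (a point): Top of the slide's thin steel pointer, an upright blade 3 mm thick on a side arm to the left (+y) of the grip: 60 mm to +y of the grip's middle, 16 mm below it, and at the same x. It moves with the slide.
- rider_tip (a point): Fin top (3 mm thick, z = 0.087) of the rider, a dark steel collar 18 mm across on the gauge rod (8 mm thick, along x at y = +0.076, z = 0.065 in the dispenser's frame). 25 to 60 mm before (-x) the pointer's start. At the mark, pointer_tip and rider_tip have the same x in the dispenser's frame; the pointer passes about 5 mm beside the fin. A careless touch pushes the rider along (6 N).
- scanner: Loose stick scanner, about 0.13 kg, 130 mm long (x), 32 mm high, lying flat on the worktop at the start: grey body 34 mm wide from x = -0.065 to +0.029, black wider head 46 mm wide from there to the nose at x = +0.064. Origin: underside, middle of its length. It looks along +x out of its nose.
- scanner_centre (a point): Centre of the scanner, half-way up (16 mm above its underside); grip it here across its 34 mm width. Axes as the scanner's (x towards the nose, z up).
- scanner_nose (a point): Middle of the scanner's glass nose window, 64 mm in front (+x) of scanner_centre. It looks along +x.
- can: Bystander, loose: tall slim drinks can, 53 mm across, 134 high. Origin: centre of its underside. Leave it alone.
- mill: Bystander, loose: small white shaker, 44 mm across, 90 high. Origin: centre of its underside. Leave it alone.
- flat_tin: Bystander, loose: flat round food tin, 86 mm across, 40 high. Origin: centre of its underside. Leave it alone.
- spice_jar: Bystander, loose: glass spice jar with pale lid, 44 mm across, 109 high. Origin: centre of its underside. Leave it alone.
- soap: Bystander, loose: bar of soap lying flat, 58 x 84 x 26 mm. Origin: centre of its underside. Leave it alone.
- dropper_bottle: Bystander, loose: small dropper bottle, 33 mm across, 102 high. Origin: centre of its underside. Leave it alone.

How it is judged:
By the outcome, as a careful person would: the job done as asked, in the order asked, and still so for the second after the job is handed in, while the arm keeps its last pose, push and grip.
It also fails if it takes over 67 s, if anything falls off the work surface, if the arm or the gripper's body presses on something with over 40 N, if the wrist force passes 120 N, or if a joint passes its speed limit or range.

## Working session

There is one attempt and no reset: what is moved stays moved. The work goes in short steps, Python scripts to look and compute and a tool call to move; the robot and the scene stay as the last step left them, time stands still between calls to the robot, and variables do not carry over. Pictures are saved under pics/ and viewed, at most 10 in all, crops included, and the job is handed in when it is done.

Besides the shell and the picture viewer there is one more tool, called after "Request:" in YAML: its name, and indented under it one key for each argument. jog_arm: Moves the arm, as the interface text tells. Its arguments: {"type":"object","properties":{"increments":{"type":"array","items":{"type":"array","items":{"type":"array","items":{"type":"number"}}}},"claw":{"type":"number"},"force":{"type":"number"}},"required":["increments"]}

```bash
mkdir -p pics
cat > h.py <<'E'
from station import readout, optics, manip, finder
import numpy as np, cv2
def W(im,p): 
    P=im["pose"]; return P[:3,:3]@np.array(p)+P[:3,3]
def ray(im,uv):
    n=cv2.undistortPoints(np.array([[uv]],float),np.array(im["camera_matrix"]),np.array(im["dist_coeffs"]))[0,0]
    P=np.array(im["pose"]); d=P[:3,:3]@np.array([n[0],n[1],1]); return P[:3,3],d/np.linalg.norm(d)
def tri(rs):
    A=0;b=0
    for o,d in rs:
        M=np.eye(3)-np.outer(d,d);A=A+M;b=b+M@o
    return np.linalg.solve(A,b)
def proj(im,p):
    P=np.linalg.inv(im["pose"]); r=cv2.Rodrigues(P[:3,:3])[0]
    return cv2.projectPoints(np.array([p],float),r,P[:3,3],np.array(im["camera_matrix"]),np.array(im["dist_coeffs"]))[0].reshape(2)
def save(im,name,s=1.5): cv2.imwrite("pics/"+name,cv2.resize(im["pixels"][:,:,::-1],None,fx=s,fy=s))
E
python3 - <<'E'
from h import *
o=readout.get_obs(); print(o["position"],o["tcp_rot"],o["t"])
for n in ["scene","side","wrist"]:
    im=optics.get_image(n); save(im,n+"0.png",1.2); print(n,np.round(im["pose"],2).tolist())
    for t in ["dispenser","label","portion_slide","pointer_tip","rider_tip","scanner_centre","scanner_nose","scanner","can","mill","flat_tin","spice_jar","soap","dropper_bottle"]:
        r=finder.landmark_of(im,t)
        if r: print(t,[(round(x["conf"],2),W(im,x["position"]).round(0).tolist(),proj(im,W(im,x["position"])).round().tolist()) for x in r[:2]])
E
cd pics; python3 -c "
import cv2,numpy as np
a=[cv2.imread(n+'0.png') for n in ('scene','side')]
cv2.imwrite('both.png',cv2.resize(np.vstack(a),(600,900))[:,:]) "
```

```text
[269.59534053 562.98415117 251.92298502] [-3.13912290e+00 -2.68179152e-04  2.69482200e+00] 0.0
scene [[-0.61, -0.54, 0.58, -471.15], [-0.79, 0.42, -0.44, 741.92], [-0.0, -0.73, -0.69, 1334.6], [0.0, 0.0, 0.0, 1.0]]
label [(0.69, [610.0, -208.0, 188.0], [289.0, 162.0]), (0.53, [407.0, -299.0, 2.0], [340.0, 217.0])]
scanner_centre [(0.58, [373.0, 210.0, 16.0], [236.0, 286.0])]
scanner_nose [(0.55, [428.0, 193.0, 16.0], [230.0, 273.0])]
scanner [(0.83, [369.0, 210.0, -3.0], [237.0, 291.0])]
mill [(0.68, [348.0, 93.0, -2.0], [268.0, 278.0])]
flat_tin [(0.69, [434.0, 1.0, 1.0], [274.0, 249.0])]
soap [(0.7, [610.0, -209.0, 191.0], [289.0, 161.0]), (0.69, [430.0, 309.0, 2.0], [202.0, 293.0])]
dropper_bottle [(0.58, [610.0, -207.0, 190.0], [289.0, 161.0]), (0.42, [408.0, -299.0, -4.0], [339.0, 218.0])]
side [[0.17, -0.75, 0.63, -156.27], [-0.99, -0.14, 0.1, -146.66], [0.01, -0.64, -0.77, 977.46], [0.0, 0.0, 0.0, 1.0]]
dispenser [(0.98, [669.0, -212.0, -1.0], [310.0, 196.0]), (0.58, [546.0, -340.0, -1.0], [349.0, 232.0])]
label [(0.87, [613.0, -202.0, 190.0], [314.0, 169.0])]
portion_slide [(
[... 415 characters left out ...]
, [196.0, 267.0])]
spice_jar [(0.75, [546.0, -339.0, -2.0], [348.0, 232.0])]
soap [(0.63, [433.0, 309.0, -0.0], [136.0, 232.0]), (0.31, [671.0, -214.0, -2.0], [311.0, 196.0])]
dropper_bottle [(0.7, [404.0, -297.0, 3.0], [333.0, 270.0]), (0.57, [507.0, -108.0, 87.0], [274.0, 215.0])]
wrist [[0.43, 0.85, 0.29, 195.5], [0.9, -0.41, -0.14, 598.6], [0.0, 0.32, -0.95, 374.39], [0.0, 0.0, 0.0, 1.0]]
scanner_centre [(0.64, [370.0, 215.0, 19.0], [76.0, 319.0]), (0.41, [435.0, 305.0, 2.0], [153.0, 322.0])]
scanner [(0.97, [367.0, 212.0, 3.0], [79.0, 311.0])]
mill [(0.95, [352.0, 92.0, -2.0], [18.0, 327.0]), (0.72, [434.0, 303.0, 4.0], [150.0, 323.0])]
soap [(0.75, [434.0, 308.0, 5.0], [153.0, 323.0])]
```

View pics/scene0.png

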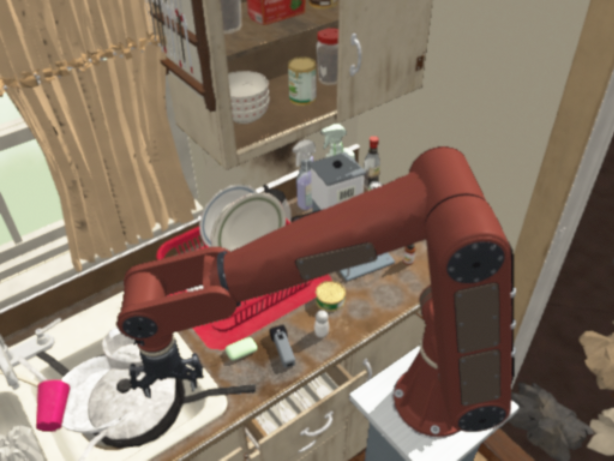

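View pics/side0.png

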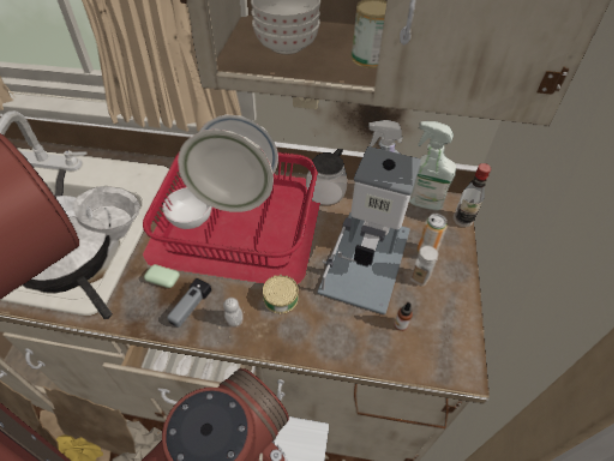

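The scene view is mostly blocked by the arm. The side view shows the dispenser (label at about 378,203 in the enlarged picture), the scanner at 187,302 with its nose up-right, and the tin, mill and soap around it. The networks agree within a few mm, so I'm moving above the scanner.

Request:
jog_arm:
  increments:
    - [[0.25,-0.875,0,0,0,0.008],[0.25,-0.875,0,0,0,0.008],[0.25,-0.875,0,0,0,0.008],[0.25,-0.875,0,0,0,0.008],[0.25,-0.875,0,0,0,0.008],[0.25,-0.875,0,0,0,0.008],[0.25,-0.875,0,0,0,0.008],[0.25,-0.875,0,0,0,0.008]]

```text
t: 3.05
position: [320.2, 387.8, 253.4]
tcp_rot: [3.141, 0.0, 2.796]
force: [0.6, -0.5, 0.0]
gripper_width: 85.6
finger_force: 0.0
```

Request:
jog_arm:
  increments:
    - [[0.25,-0.875,-0.4,0,0,0],[0.25,-0.875,-0.4,0,0,0],[0.25,-0.875,-0.4,0,0,0],[0.25,-0.875,-0.4,0,0,0],[0.25,-0.875,-0.4,0,0,0],[0.25,-0.875,-0.4,0,0,0],[0.25,-0.875,-0.4,0,0,0],[0.25,-0.875,-0.4,0,0,0]]

```text
t: 3.85
position: [370.3, 212.8, 173.2]
tcp_rot: [3.141, 0.001, 2.795]
force: [1.1, 0.5, 1.0]
gripper_width: 85.6
finger_force: 0.0
```

Run:
```python
from h import *
o=readout.get_obs(); print(o["position"],o["tcp_rot"],o["t"],o["q"])
for n in ["scene","side","wrist"]:
    im=optics.get_image(n)
    if n!="side": save(im,n+"1.png",1.5)
    for t in ["label","dispenser","portion_slide","pointer_tip","rider_tip","scanner_centre","scanner_nose","scanner","mill","soap"]:
        r=finder.landmark_of(im,t)
        if r: print(n,t,[(round(x["conf"],2),W(im,x["position"]).round(0).tolist(),proj(im,W(im,x["position"])).round().tolist()) for x in r[:2]])
    r=finder.outline_of(im,"scanner")
    if r:
        m=r[0]["pixels"]; ys,xs=np.nonzero(m)
        pts=[]
        for u,v in list(zip(xs,ys))[::7]:
            c,d=ray(im,(u,v)); s=(16-c[2])/d[2]; pts.append((c+s*d)[:2])
        rc=cv2.minAreaRect(np.array(pts,np.float32)); print(n,"rect",rc)
```

```text
[370.33696145 212.8329057  173.19781077] [3.14109361e+00 6.50848888e-04 2.79539724e+00] 3.85 [ 3.57012440e-01 -1.31543115e-01  2.13436914e+00 -4.43116497e-05
  1.13794747e+00 -8.67570064e-01]
scene label [(0.8, [610.0, -208.0, 192.0], [289.0, 161.0])]
scene dispenser [(0.33, [429.0, 311.0, -0.0], [201.0, 294.0])]
scene rider_tip [(0.51, [507.0, -103.0, 86.0], [284.0, 209.0]), (0.36, [428.0, 197.0, 20.0], [229.0, 274.0])]
scene scanner_centre [(0.61, [369.0, 213.0, 19.0], [236.0, 287.0])]
scene scanner_nose [(0.92, [428.0, 193.0, 15.0], [230.0, 274.0])]
scene scanner [(0.88, [370.0, 212.0, -2.0], [236.0, 291.0])]
scene soap [(0.78, [430.0, 310.0, 1.0], [201.0, 293.0])]
scene rect ((369.4775085449219, 211.41574096679688), (43.89292526245117, 143.68409729003906), 73.16690826416016)
side label [(0.69, [611.0, -203.0, 186.0], [314.0, 170.0])]
side dispenser [(0.62, [666.0, -214.0, -2.0], [311.0, 197.0]), (0.56, [611.0, -201.0, 190.0], [314.0, 169.0])]
side portion_slide [(0.82, [525.0, -187.0, 97.0], [303.0, 212.0]), (0.72, [364.0, 213.0, 3.0], [158.0, 255.0])]
side pointer_tip [(0.9, [53
[... 371 characters left out ...]
side scanner [(0.65, [366.0, 213.0, 1.0], [158.0, 255.0])]
side mill [(0.67, [345.0, 94.0, -1.0], [196.0, 268.0])]
side soap [(0.83, [431.0, 312.0, 2.0], [134.0, 231.0])]
side rect ((369.0722961425781, 217.4637451171875), (56.998626708984375, 132.01702880859375), 69.68740844726562)
wrist scanner_centre [(0.62, [370.0, 215.0, 20.0], [256.0, 182.0])]
wrist scanner_nose [(0.59, [427.0, 192.0, 19.0], [254.0, 238.0])]
wrist scanner [(0.94, [369.0, 211.0, -1.0], [252.0, 177.0])]
wrist mill [(0.89, [350.0, 93.0, 0.0], [142.0, 197.0])]
wrist soap [(0.74, [436.0, 301.0, 5.0], [354.0, 207.0])]
wrist rect ((371.610595703125, 214.8159942626953), (48.33879089355469, 137.1965789794922), 67.79679870605469)
```

View pics/wrist1.png

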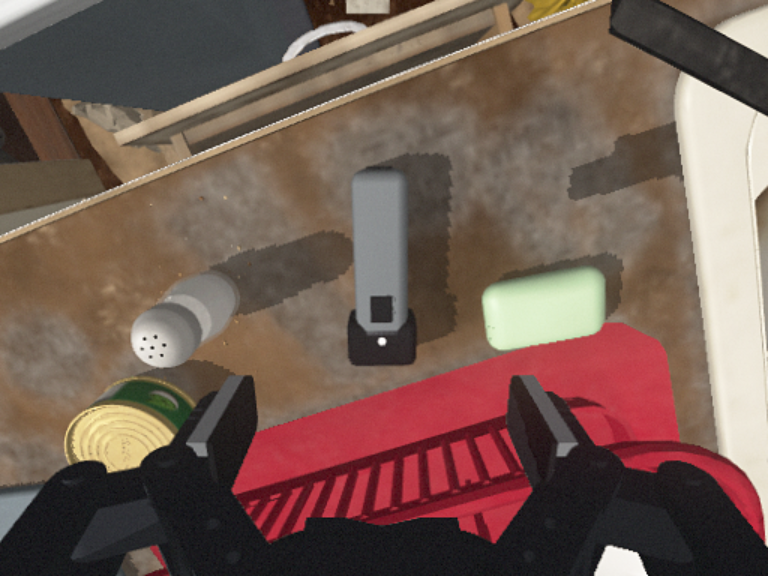

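The wrist view shows the scanner centred between the jaws, with its long axis vertical (380,175 to 382,362). The mill (at 160,340) and soap (545,305) are clear of the finger paths. Descending.

Request:
jog_arm:
  increments:
    - [[0,0,-0.73,0,0,0],[0,0,-0.73,0,0,0],[0,0,-0.73,0,0,0],[0,0,-0.73,0,0,0],[0,0,-0.73,0,0,0],[0,0,-0.73,0,0,0],[0,0,-0.73,0,0,0],[0,0,-0.73,0,0,0]]

```text
t: 6.45
position: [370.3, 213.8, 26.7]
tcp_rot: [3.141, 0.0, 2.795]
force: [0.3, 0.3, 0.0]
gripper_width: 85.7
finger_force: 0.0
```

Request:
jog_arm:
  increments:
    - [[0,0,0,0,0,0],[0,0,0,0,0,0],[0,0,0,0,0,0],[0,0,0,0,0,0],[0,0,0,0,0,0],[0,0,0,0,0,0],[0,0,0,0,0,0],[0,0,0,0,0,0]]
  claw: 1
  force: 45

```text
t: 7.25
position: [371.4, 214.2, 28.6]
tcp_rot: [3.14, 0.002, 2.795]
force: [-0.5, 0.2, 6.4]
gripper_width: 33.0
finger_force: 47.6
```

Request:
jog_arm:
  increments:
    - [[0,0,0.3,0,0,0],[0,0,0.8,0,0,0],[0,0,0.98,0,0,0],[0,0,0.98,0,0,0],[0,0,0.98,0,0,0],[0,0,0.98,0,0,0],[0,0,0.98,0,0,0],[0,0,0.98,0,0,0]]

```text
t: 8.05
position: [369.0, 213.3, 202.3]
tcp_rot: [-3.141, -0.001, 2.795]
force: [0.2, -0.9, -2.1]
gripper_width: 33.4
finger_force: 46.5
```

Request:
jog_arm:
  increments:
    - [[0,-0.6,0,0,0,0.01],[0,-0.8,0,0,0,0.01],[0,-1,0,0,0,0.01],[0,-1,0,0,0,0.01],[0,-1,0,0,0,0.01],[0,-1,0,0,0,0.01],[0,-1,0,0,0,0.01],[0,-1,0,0,0,0.01]]

```text
t: 8.85
position: [368.9, 27.8, 201.3]
tcp_rot: [-3.142, -0.001, 2.922]
force: [1.2, 0.0, -1.5]
gripper_width: 33.3
finger_force: 46.6
```

Request:
jog_arm:
  increments:
    - [[0,-1,0,0,0,0.01],[0,-1,0,0,0,0.01],[0,-1,0,0,0,0.01],[0.4,-1,0,0,0,0],[0.6,-1,0,0,0,0],[0.7,-1,0,0,0,0],[0.6,-1,0,0,0,0],[0.4,-1,0,0,0,0]]

```text
t: 9.65
position: [437.5, -172.1, 201.4]
tcp_rot: [3.141, -0.001, 2.968]
force: [0.9, -0.3, -2.2]
gripper_width: 33.0
finger_force: 46.6
```

```bash
cat > m.py <<'E'
from h import *
def rep(names,cams=("scene","side","wrist"),tag=None):
    o=readout.get_obs(); print(o["position"].round(1),np.round(o["tcp_rot"],3),o["t"],np.round(o["q"],2),np.round(o["force"],1),o["gripper_width"])
    for n in cams:
        im=optics.get_image(n)
        if tag: save(im,n+tag+".png")
        for t in names:
            r=finder.landmark_of(im,t)
            if r: print(n,t,[(round(x["conf"],2),W(im,x["position"]).round(1).tolist(),proj(im,W(im,x["position"])).round().tolist()) for x in r[:2]])
E
python3 -c "
from m import *
rep(['label','dispenser','portion_slide','pointer_tip','rider_tip','scanner_centre','scanner_nose'],tag='2')"
```

```text
[ 437.5 -172.1  201.4] [ 3.141e+00 -1.000e-03  2.968e+00] 9.65 [-0.52 -0.07  2.02  0.    1.19 -1.92] [ 0.9 -0.3 -2.2] 32.999445668174914
scene label [(0.57, [610.6, -208.7, 190.2], [289.0, 161.0])]
scene dispenser [(0.96, [668.6, -217.5, 1.1], [280.0, 190.0])]
scene portion_slide [(0.61, [521.3, -188.9, 97.4], [299.0, 194.0]), (0.31, [427.5, 311.3, 0.1], [201.0, 294.0])]
scene rider_tip [(0.6, [506.9, -106.2, 85.0], [285.0, 208.0])]
side label [(0.7, [610.8, -202.2, 191.4], [314.0, 169.0])]
side dispenser [(0.77, [667.5, -213.9, -5.7], [311.0, 198.0]), (0.36, [423.2, 0.8, -2.0], [233.0, 250.0])]
side portion_slide [(0.44, [432.5, -168.7, 176.3], [296.0, 220.0]), (0.18, [633.3, -359.0, -7.1], [354.0, 212.0])]
side rider_tip [(0.49, [506.1, -108.8, 85.2], [275.0, 215.0])]
side scanner_centre [(0.62, [437.4, -168.1, 189.5], [296.0, 216.0])]
side scanner_nose [(0.78, [495.4, -176.8, 185.7], [301.0, 200.0])]
wrist dispenser [(0.42, [434.8, -171.3, 195.2], [255.0, 262.0])]
wrist scanner_centre [(0.96, [434.2, -171.4, 193.7], [254.0, 260.0])]
wrist scanner_nose [(0.84, [501.6, -180.7, 193.6], [258.0, 361.0])]
```

View pics/wrist2.png

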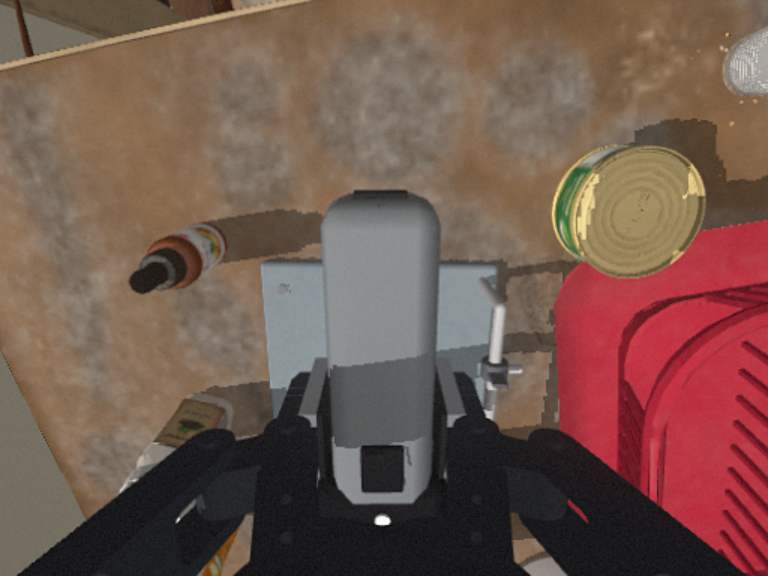

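The wrist view shows the scanner held straight, the foot plate's front edge from (262,264) to (497,264), the rod ending at (497,305), and the rider at (494,372). I'll use the plate corners to get the dispenser's yaw.

```bash
python3 -c "
from m import *
im=optics.get_image('wrist')
def at(u,v,z):
    c,d=ray(im,(u/1.5,v/1.5)); return c+(z-c[2])/d[2]*d
a=at(262,264,12);b=at(497,264,12);print(a,b,np.linalg.norm(b-a)); e=b-a; print('yaw',np.arctan2(-e[0],e[1]))
m=(a+b)/2; y=np.arctan2(-e[0],e[1]); x=np.array([np.cos(y),np.sin(y)]); print('origin',m[:2]+235*x,'label',m[:2]+175*x,'grip',m[:2]+85*x)
print('rider',at(485,372,65), at(494,372,65)); print('rod',at(497,305,65),at(489,410,65))
g=cv2.cvtColor(im['pixels'],cv2.COLOR_RGB2HSV); 
# label stereo from scene+side outline centroids
R=[]
for n in ('scene','side'):
    q=optics.get_image(n); r=finder.outline_of(q,'label')
    if r:
        ys,xs=np.nonzero(r[0]['pixels']); print(n,r[0]['conf'],len(xs),xs.mean(),ys.mean()); R.append(ray(q,(xs.mean(),ys.mean())))
    k=cv2.resize(q['pixels'][120:260,240:360,::-1],None,fx=5,fy=5,interpolation=cv2.INTER_CUBIC); cv2.imwrite('pics/crop_%s.png'%n,k[:600,:])
if len(R)==2: print('tri',tri(R))
"
```

```text
[ 425.76570341 -258.21510079   12.        ] [455.32663167 -89.49617742  12.        ] 171.2890060138384
yaw -0.17344761164915748
origin [ 672.02014192 -214.41176295] label [ 612.92040378 -204.05700793] grip [ 524.27079657 -188.52487539]
rider [ 510.6813523  -115.50131389   65.        ] [ 511.72904405 -109.64070105   65.        ]
rod [ 464.89332341 -103.53964248   65.        ] [ 540.3718797  -115.59067633   65.        ]
scene 0.6 3393 279.8216917182434 173.64603595638079
side 0.76 3281 311.6004266991771 215.28771715940263
tri [ 605.20214327 -208.70159143   73.46502053]
```

View pics/crop_side.png

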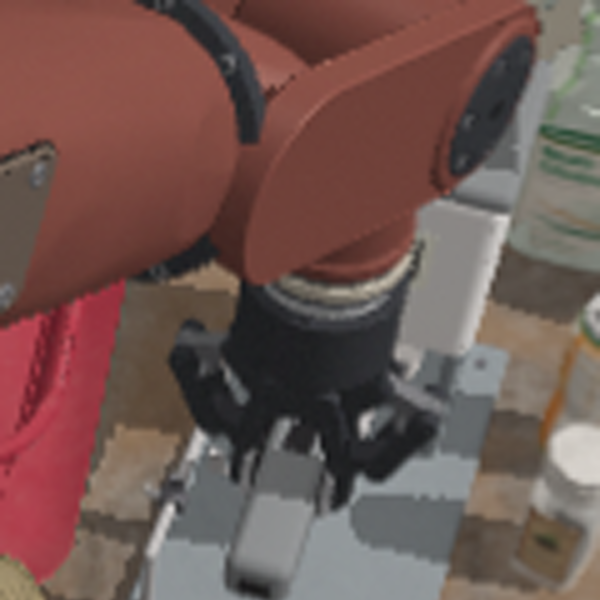

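Geometry and networks agree: the label is at about (612, -204, 190) and the yaw is about -0.173, so the tool yaw already matches. Moving to 8 cm and holding.

Request:
jog_arm:
  increments:
    - [[0.22,-0.05,0.01,0,0,0],[0.25,-0.05,0.01,0,0,0],[0.25,-0.05,0.01,0,0,0],[0.22,-0.05,0.01,0,0,0],[0.2,-0.05,0,0,0,0],[0.14,-0.05,0,0,0,0],[0.05,0,0,0,0,0],[0,0,0,0,0,0]]

```text
t: 11.9
position: [470.9, -178.8, 202.7]
tcp_rot: [3.142, -0.0, 2.968]
force: [-0.2, 0.1, -1.8]
gripper_width: 33.3
finger_force: 46.5
```

```bash
python3 -c "
from m import *
rep(['label','scanner_centre','scanner_nose'],tag='3')"
```

```text
[ 470.9 -178.8  202.7] [ 3.142 -0.     2.968] 11.9 [-0.5   0.01  1.94 -0.    1.19 -1.9 ] [-0.2  0.1 -1.8] 33.286563214916704
scene label [(0.57, [613.4, -203.4, 190.8], [287.0, 161.0])]
side label [(0.78, [610.5, -204.2, 191.1], [315.0, 169.0])]
side scanner_centre [(0.96, [471.1, -179.0, 193.8], [302.0, 205.0])]
side scanner_nose [(0.77, [530.1, -186.4, 186.9], [306.0, 190.0])]
wrist scanner_centre [(0.91, [469.0, -180.0, 195.7], [253.0, 264.0])]
wrist scanner_nose [(0.84, [530.6, -192.4, 193.1], [250.0, 355.0])]
```

View pics/wrist3.png

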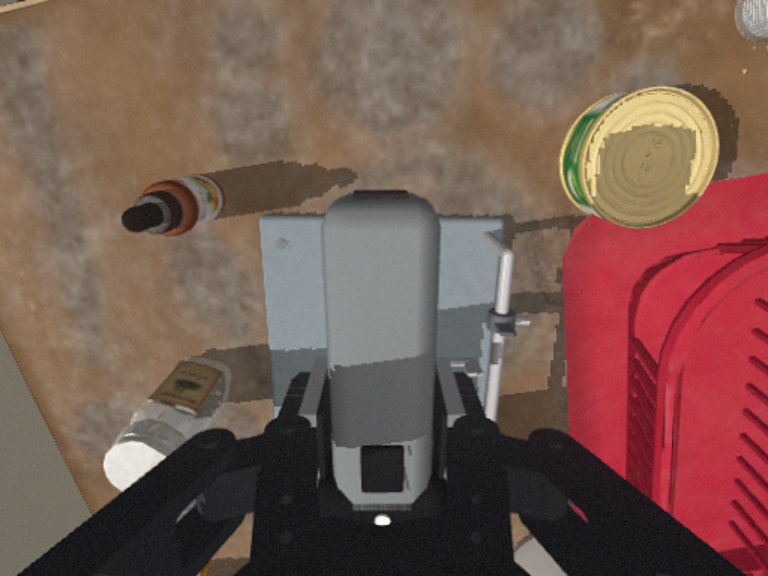

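The scanner lies along the plate's midline (383) with the plate edge square to it, and the networks put the nose 80–83 mm from the label. Holding.

Request:
jog_arm:
  increments:
    - [[0,0,0,0,0,0],[0,0,0,0,0,0],[0,0,0,0,0,0],[0,0,0,0,0,0],[0,0,0,0,0,0],[0,0,0,0,0,0],[0,0,0,0,0,0],[0,0,0,0,0,0]]

```text
t: 13.3
position: [470.8, -178.8, 202.8]
tcp_rot: [-3.142, 0.0, 2.968]
force: [-0.5, -0.6, -1.8]
gripper_width: 32.7
finger_force: 46.5
```

Request:
jog_arm:
  increments:
    - [[0,0,0,0,0,0],[0,0,0,0,0,0],[0,0,0,0,0,0],[0,0,0,0,0,0],[0,0,0,0,0,0],[0,0,0,0,0,0],[0,0,0,0,0,0],[0,0,0,0,0,0]]

```text
t: 14.1
position: [470.8, -178.8, 202.8]
tcp_rot: [3.142, -0.0, 2.968]
force: [0.4, -0.2, -2.3]
gripper_width: 33.2
finger_force: 46.5
```

Request:
jog_arm:
  increments:
    - [[0,0,0,0,0,0],[0,0,0,0,0,0],[0,0,0,0,0,0],[0,0,0,0,0,0],[0,0,0,0,0,0],[0,0,0,0,0,0],[0,0,0,0,0,0],[0,0,0,0,0,0]]

```text
t: 14.9
position: [470.8, -178.8, 202.8]
tcp_rot: [-3.142, -0.0, 2.968]
force: [0.2, -0.9, -1.4]
gripper_width: 33.2
finger_force: 46.5
```

Request:
jog_arm:
  increments:
    - [[-0.4,0.1,0,0,0,0],[-0.7,0.4,0,0,0,0],[-0.8,1,0,0,0,0],[-0.9,1,0,0,0,0],[-0.8,1,0,0,0,0],[-0.4,1,0,0,0,0],[0,1,0,0,0,-0.01],[0,1,0,0,0,-0.01]]

```text
t: 15.7
position: [369.6, -15.4, 202.7]
tcp_rot: [-3.141, 0.0, 2.935]
force: [0.8, 0.5, -1.4]
gripper_width: 33.5
finger_force: 46.5
```

Request:
jog_arm:
  increments:
    - [[0,1,0,0,0,-0.01],[0,1,0,0,0,-0.01],[0,1,0,0,0,-0.01],[0,1,0,0,0,-0.01],[0,1,0,0,0,-0.01],[0,1,0,0,0,-0.01],[0,1,0,0,0,-0.01],[0,1,0,0,0,-0.01]]

```text
t: 16.5
position: [370.0, 184.4, 202.8]
tcp_rot: [-3.141, 0.0, 2.811]
force: [-0.3, 1.0, -1.9]
gripper_width: 33.0
finger_force: 46.6
```

Request:
jog_arm:
  increments:
    - [[0,0.6,-0.4,0,0,0],[0,0.53,-0.8,0,0,0],[0,0,-1,0,0,0],[0,0,-1,0,0,0],[0,0,-1,0,0,0],[0,0,-1,0,0,0],[0,0,-0.9,0,0,0],[0,0,-0.4,0,0,0]]

```text
t: 17.3
position: [368.6, 211.0, 38.4]
tcp_rot: [-3.139, -0.003, 2.811]
force: [-0.7, 0.3, -1.2]
gripper_width: 32.8
finger_force: 46.5
```

Request:
jog_arm:
  increments:
    - [[0,0,-0.08,0,0,0],[0,0,-0.08,0,0,0],[0,0,-0.06,0,0,0],[0,0,-0.06,0,0,0],[0,0,-0.06,0,0,0],[0,0,-0.06,0,0,0],[0,0,0,0,0,0]]

```text
t: 18.0
position: [370.7, 211.9, 30.3]
tcp_rot: [-3.142, -0.0, 2.811]
force: [1.0, 0.5, -1.1]
gripper_width: 33.2
finger_force: 46.5
```

Request:
jog_arm:
  increments:
    - [[0,0,-0.03,0,0,0],[0,0,-0.03,0,0,0],[0,0,-0.03,0,0,0],[0,0,0,0,0,0]]

```text
t: 18.4
position: [370.8, 212.0, 28.6]
tcp_rot: [-3.141, -0.001, 2.811]
force: [-2.8, -0.8, 4.9]
gripper_width: 33.4
finger_force: 47.3
```

Request:
jog_arm:
  increments:
    - [[0,0,0,0,0,0],[0,0,0,0,0,0],[0,0,0,0,0,0],[0,0,0,0,0,0],[0,0,0,0,0,0],[0,0,0,0,0,0]]
  claw: -1

```text
t: 19.0
position: [370.8, 211.9, 28.0]
tcp_rot: [-3.142, -0.0, 2.811]
force: [0.2, -0.3, -1.3]
gripper_width: 85.4
finger_force: 0.0
```

Request:
jog_arm:
  increments:
    - [[0,0,0.4,0,0,0],[0,0,0.8,0,0,0],[0,0,1,0,0,0],[0,0,1,0,0,0],[0,0,1,0,0,0],[0,0,1,0,0,0],[0,0,1,0,0,0],[0,0,1,0,0,0]]

```text
t: 19.8
position: [370.6, 211.8, 209.8]
tcp_rot: [3.141, 0.001, 2.811]
force: [0.7, 0.4, -0.3]
gripper_width: 85.4
finger_force: 0.0
```

```bash
python3 -c "
from m import *
rep(['scanner_centre','scanner_nose','pointer_tip','portion_slide','rider_tip'],cams=('scene','side','wrist'),tag='4')"
```

```text
[370.6 211.8 209.8] [3.141e+00 1.000e-03 2.811e+00] 19.8 [ 0.35 -0.18  2.1   0.    1.22 -0.89] [ 0.7  0.4 -0.3] 85.36355307577097
scene scanner_centre [(0.95, [370.4, 210.7, 16.8], [236.0, 287.0])]
scene scanner_nose [(0.8, [428.1, 194.7, 17.9], [230.0, 274.0]), (0.51, [609.8, -207.5, 190.8], [289.0, 161.0])]
scene pointer_tip [(0.51, [536.4, -130.8, 79.9], [285.0, 202.0])]
scene portion_slide [(0.49, [524.6, -189.1, 95.9], [299.0, 194.0])]
scene rider_tip [(0.56, [507.1, -107.4, 85.4], [285.0, 208.0])]
side scanner_centre [(0.8, [369.7, 213.2, 18.6], [158.0, 250.0])]
side scanner_nose [(0.67, [427.8, 194.9, 18.1], [170.0, 235.0])]
side pointer_tip [(0.78, [534.3, -126.7, 85.7], [282.0, 209.0])]
side portion_slide [(0.64, [527.0, -186.3, 97.2], [302.0, 211.0])]
side rider_tip [(0.46, [509.7, -110.8, 84.8], [275.0, 215.0])]
wrist scanner_centre [(0.65, [369.4, 212.4, 21.4], [255.0, 173.0])]
wrist scanner_nose [(0.84, [428.7, 196.0, 19.6], [258.0, 225.0])]
wrist pointer_tip [(0.37, [370.6, 215.4, 19.6], [258.0, 173.0])]
```

View pics/wrist4.png

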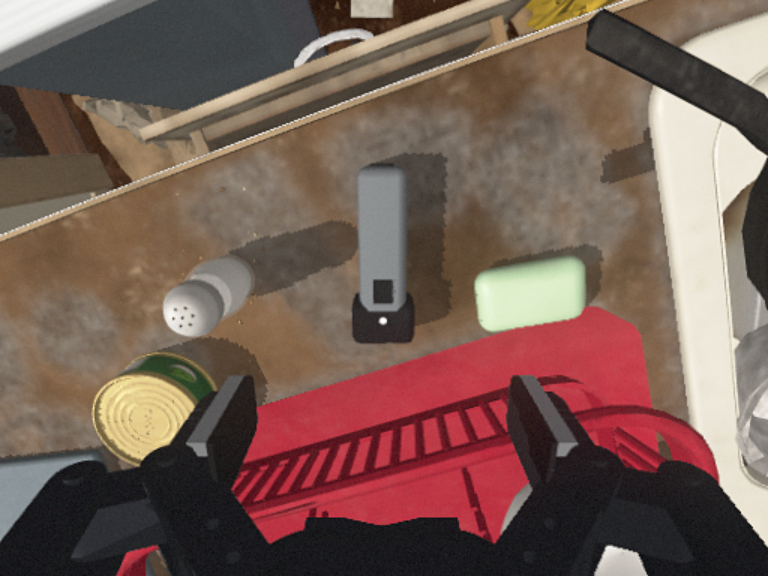

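The scanner lies flat in its old place and is released (383,165–340), with the mill, tin and soap unmoved. Now to above the slide grip, turning so the jaws close along the slide's axis.

Request:
jog_arm:
  increments:
    - [[0,-0.6,0,0,0,-0.07],[0,-0.8,0,0,0,-0.08],[0,-1,0,0,0,-0.08],[0,-1,0,0,0,-0.08],[0,-1,0,0,0,-0.08],[0,-1,0,0,0,-0.08],[0,-1,0,0,0,-0.08],[0,-1,0,0,0,-0.08]]

```text
t: 21.5
position: [370.8, 26.0, 208.3]
tcp_rot: [3.141, 0.0, 1.816]
force: [1.0, -0.2, 0.6]
gripper_width: 85.1
finger_force: 0.0
```

Request:
jog_arm:
  increments:
    - [[0.2,-1,0,0,0,-0.08],[0.4,-1,0,0,0,-0.08],[0.8,-1,0,0,0,-0.08],[1,-1,0,0,0,-0.03],[1,-1,0,0,0,0],[1,-1,0,0,0,0],[1,-1,0,0,0,0],[0.76,-1,0,0,0,0]]

```text
t: 22.3
position: [526.2, -174.4, 208.0]
tcp_rot: [3.141, -0.0, 1.397]
force: [0.3, 0.5, 0.9]
gripper_width: 85.5
finger_force: 0.0
```

Request:
jog_arm:
  increments:
    - [[0,-0.6,0,0,0,0],[0,0,0,0,0,0]]

```text
t: 22.5
position: [524.5, -189.6, 207.8]
tcp_rot: [-3.141, 0.0, 1.395]
force: [-1.2, 0.7, 0.1]
gripper_width: 85.4
finger_force: 0.0
```

```bash
python3 -c "
from m import *
rep(['pointer_tip','portion_slide','rider_tip','label'],cams=('scene','side','wrist'),tag='5')"
```

```text
[ 524.5 -189.6  207.8] [-3.141  0.     1.395] 22.5 [-0.47  0.12  1.81 -0.    1.21 -0.3 ] [-1.2  0.7  0.1] 85.44530828897204
scene pointer_tip [(0.54, [540.6, -129.4, 76.9], [284.0, 202.0])]
scene portion_slide [(0.58, [524.7, -187.9, 96.0], [299.0, 194.0]), (0.35, [432.9, 192.5, 18.0], [230.0, 272.0])]
scene rider_tip [(0.45, [506.7, -107.5, 89.4], [285.0, 207.0])]
scene label [(0.74, [613.0, -205.6, 190.9], [288.0, 161.0])]
side pointer_tip [(0.63, [671.0, -212.6, -0.8], [311.0, 196.0]), (0.56, [532.9, -128.6, 85.6], [283.0, 209.0])]
side portion_slide [(0.94, [524.5, -189.0, 97.5], [303.0, 212.0]), (0.74, [370.8, 214.9, 18.2], [157.0, 250.0])]
side rider_tip [(0.5, [512.9, -108.6, 86.8], [275.0, 213.0])]
side label [(0.96, [609.4, -201.8, 190.1], [314.0, 169.0])]
wrist pointer_tip [(0.59, [536.1, -130.1, 82.5], [256.0, 123.0]), (0.58, [548.3, -344.6, -1.2], [292.0, 280.0])]
wrist portion_slide [(0.87, [527.3, -191.7, 100.5], [258.0, 202.0])]
wrist rider_tip [(0.77, [508.0, -110.8, 90.8], [216.0, 106.0])]
wrist label [(0.94, [613.1, -204.7, 192.2], [421.0, 259.0])]
```

View pics/wrist5.png

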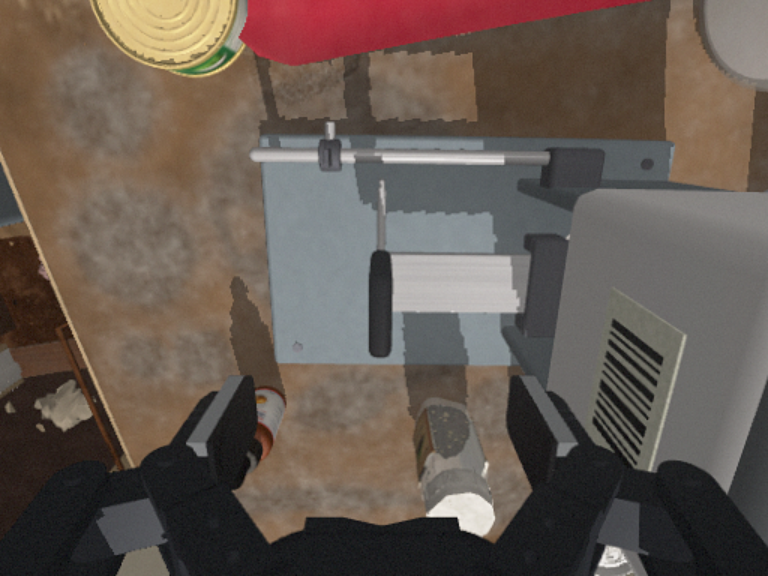

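The wrist view shows the grip plate at (380,305), centred between the jaws, with the rod parallel to the closing axis. The pointer tip is at (381,185) and the rider at (330,155). Descending and gripping.

Request:
jog_arm:
  increments:
    - [[0,0,-0.4,0,0,0],[0,0,-0.6,0,0,0],[0,0,-0.6,0,0,0],[0,0,-0.6,0,0,0],[0,0,-0.6,0,0,0],[0,0,-0.6,0,0,0],[0,0,-0.5,0,0,0],[0,0,-0.3,0,0,0]]

```text
t: 24.05
position: [524.0, -187.7, 101.1]
tcp_rot: [-3.139, -0.001, 1.397]
force: [-0.1, -0.1, 0.1]
gripper_width: 85.5
finger_force: 0.0
```

Request:
jog_arm:
  increments:
    - [[0,0,0,0,0,0],[0,0,0,0,0,0],[0,0,0,0,0,0],[0,0,0,0,0,0],[0,0,0,0,0,0],[0,0,0,0,0,0],[0,0,0,0,0,0],[0,0,0,0,0,0]]
  claw: 1
  force: 60

```text
t: 24.85
position: [523.8, -188.0, 103.9]
tcp_rot: [-3.139, -0.0, 1.396]
force: [-4.2, 0.7, 5.9]
gripper_width: 11.6
finger_force: 59.9
```

```bash
python3 -c "
from m import *
rep(['pointer_tip','portion_slide','rider_tip'],cams=('scene','side','wrist'),tag='6')"
```

```text
[ 523.8 -188.   103.9] [-3.139 -0.     1.396] 24.85 [-0.47  0.25  1.88 -0.    1.01 -0.3 ] [-4.2  0.7  5.9] 11.579956158503697
scene pointer_tip [(0.67, [610.8, -206.2, 189.9], [288.0, 161.0]), (0.4, [538.7, -130.7, 78.7], [284.0, 202.0])]
scene portion_slide [(0.52, [368.6, 212.0, 0.1], [236.0, 291.0]), (0.4, [523.9, -188.9, 98.5], [299.0, 194.0])]
scene rider_tip [(0.35, [505.3, -105.4, 86.1], [285.0, 209.0]), (0.21, [539.0, -131.0, 81.7], [284.0, 201.0])]
side pointer_tip [(0.43, [534.9, -128.3, 83.2], [282.0, 209.0])]
side portion_slide [(0.63, [521.5, -189.6, 98.5], [303.0, 212.0])]
side rider_tip [(0.62, [510.8, -110.0, 84.9], [275.0, 214.0]), (0.59, [524.5, -186.0, 97.8], [302.0, 212.0])]
wrist pointer_tip [(0.97, [534.7, -128.2, 85.3], [254.0, 140.0])]
wrist portion_slide [(0.71, [528.0, -186.9, 98.7], [262.0, 265.0]), (0.36, [537.2, -130.9, 86.2], [261.0, 145.0])]
wrist rider_tip [(0.75, [507.5, -108.4, 90.5], [186.0, 109.0])]
```

View pics/wrist6.png

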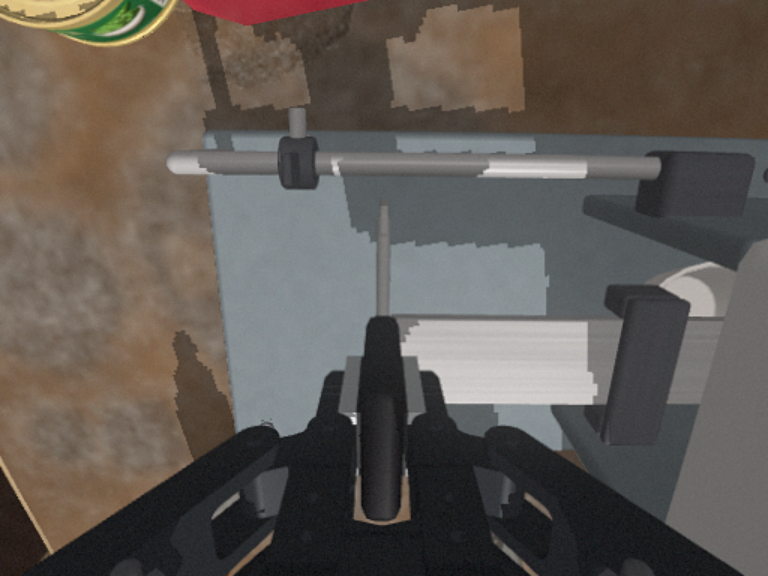

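```bash
cat > r.py <<'E'
from m import *
import sys
def at(im,u,v,z):
    c,d=ray(im,(u/1.5,v/1.5)); return c+(z-c[2])/d[2]*d
def go(pt,fin,rod,im):
    a=at(im,*rod[0],65);b=at(im,*rod[1],65); y=np.arctan2(*(b-a)[[1,0]]); print('rod yaw',y)
    x=np.array([np.cos(y),np.sin(y),0]); p=at(im,*pt,82); f=at(im,*fin,87); print(p,f,'pull',(p-f)@x, 'lat',(f-p)@[-x[1],x[0],0]); return x
if __name__=="__main__":
    im=optics.get_image('wrist')
    print(go((384,203),(294,165),((190,162),(640,167)),im))
    k=im['pixels'][90:160,160:280,::-1]; cv2.imwrite('pics/c6.png',cv2.resize(k,None,fx=6,fy=6,interpolation=cv2.INTER_CUBIC))
E
python3 r.py
```

```text
rod yaw -0.1839491368310635
[ 535.77105865 -126.49298223   82.        ] [ 511.10016448 -109.86702667   87.        ] pull 27.295783505861184 lat 11.832819612571667
[ 0.98312901 -0.1829135   0.        ]
```

View pics/c6.png

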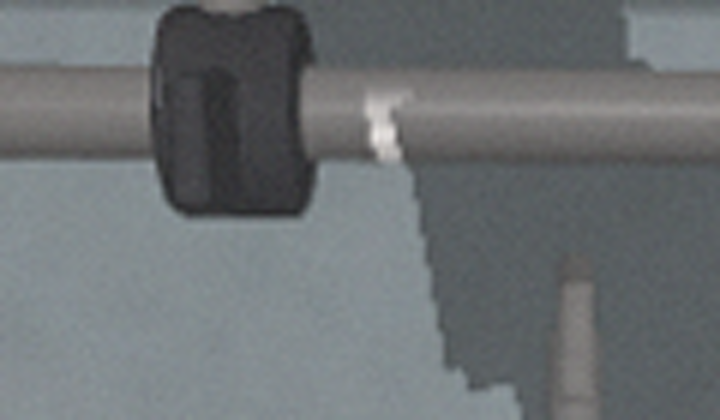

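The crop shows the lit fin top centred at about (193,138), which is (192,113) in the original picture; the pointer tip is at (256,136) there. That puts the pull at about 29 mm. Pulling 25 mm first and then checking.

Request:
jog_arm:
  increments:
    - [[-0.1,0.018,0,0,0,0],[-0.14,0.025,0,0,0,0],[-0.16,0.028,0,0,0,0],[-0.16,0.028,0,0,0,0],[-0.16,0.028,0,0,0,0],[-0.14,0.025,0,0,0,0],[-0.12,0.022,0,0,0,0],[0,0,0,0,0,0]]

```text
t: 26.3
position: [501.0, -183.8, 103.9]
tcp_rot: [3.139, 0.0, 1.397]
force: [5.5, 1.4, 2.5]
gripper_width: 11.3
finger_force: 59.8
```

```bash
python3 -c "
from m import *
rep(['pointer_tip','rider_tip'],cams=('side','wrist'))
im=optics.get_image('wrist')
k=im['pixels'][90:160,200:310,::-1]; cv2.imwrite('pics/c7.png',cv2.resize(k,None,fx=7,fy=7,interpolation=cv2.INTER_CUBIC))"
```

```text
[ 501.  -183.8  103.9] [3.139 0.    1.397] 26.3 [-0.48  0.2   1.94  0.    1.   -0.31] [5.5 1.4 2.5] 11.318802331181345
side pointer_tip [(0.45, [510.8, -122.5, 84.7], [280.0, 215.0]), (0.37, [502.2, -182.8, 97.0], [300.0, 218.0])]
side rider_tip [(0.47, [511.9, -107.1, 90.3], [274.0, 213.0])]
wrist pointer_tip [(0.67, [515.2, -127.6, 84.8], [262.0, 146.0])]
wrist rider_tip [(0.58, [510.5, -106.9, 89.5], [244.0, 104.0])]
```

View pics/c7.png

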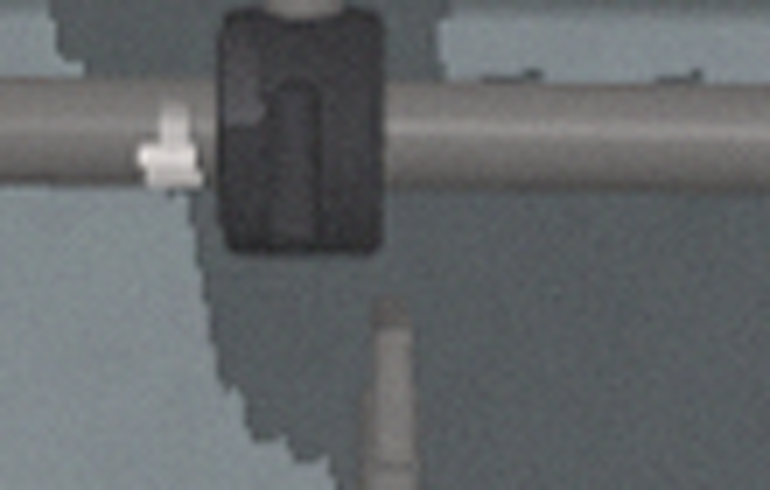

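```bash
python3 -c "
from r import *
im=optics.get_image('wrist')
for zs in (0,):
    go((256.1*1.5,134.5*1.5),(242.2*1.5,111.4*1.5),((214*1.5,108.6*1.5),(286*1.5,109.3*1.5)),im)
    go((256.1*1.5,134.5*1.5),(242.2*1.5,111.4*1.5),((160*1.5,108.2*1.5),(400*1.5,110.5*1.5)),im)
g=cv2.cvtColor(im['pixels'],cv2.COLOR_RGB2GRAY)
print('fin rows',g[104:122,228:260].mean(0).round().astype(int).tolist())
print('ptr rows',g[138:146,244:268].mean(0).round().astype(int).tolist())
print(im['camera_matrix'])"
```

```text
rod yaw -0.18343097304724035
[ 513.43640976 -121.94867374   82.        ] [ 509.0873537  -109.98203007   87.        ] pull 6.4588591277277505 lat 10.972601707334983
rod yaw -0.18143758431279575
[ 513.43640976 -121.94867374   82.        ] [ 509.0873537  -109.98203007   87.        ] pull 6.436973649129633 lat 10.98545491548044
fin rows [111, 105, 97, 56, 63, 65, 65, 65, 65, 62, 56, 60, 64, 66, 66, 65, 57, 50, 63, 61, 60, 61, 62, 64, 61, 56, 71, 103, 105, 105, 104, 104]
ptr rows [89, 89, 88, 89, 91, 91, 90, 90, 88, 96, 112, 119, 119, 118, 104, 86, 89, 90, 90, 90, 89, 89, 90, 89]
[[295.21389557   0.         254.15970383]
 [  0.         295.21389557 192.84606979]
 [  0.           0.           1.        ]]
```

Request:
jog_arm:
  increments:
    - [[-0.06,0.011,0,0,0,0],[-0.07,0.012,0,0,0,0],[-0.07,0.012,0,0,0,0],[-0.05,0.009,0,0,0,0],[0,0,0,0,0,0],[0,0,0,0,0,0]]

```text
t: 27.3
position: [495.2, -182.7, 103.9]
tcp_rot: [3.139, -0.0, 1.397]
force: [5.4, 1.3, 2.7]
gripper_width: 11.4
finger_force: 59.8
```

```bash
python3 -c "
from r import *
rep(['pointer_tip','rider_tip'],cams=('side','scene'))
G=0;D=[]
for i in range(4):
    im=optics.get_image('wrist'); G=G+cv2.cvtColor(im['pixels'],cv2.COLOR_RGB2GRAY).astype(float)/4
for a,b in ((104,112),(112,122)): print('fin cols 235..275',G[a:b,235:275].mean(0).round().astype(int).tolist())
print('ptr cols 244..268',G[138:146,244:268].mean(0).round().astype(int).tolist())
print('ptr col profile rows 124..146',G[124:146,254:258].mean(1).round().astype(int).tolist())
"
```

```text
[ 495.2 -182.7  103.9] [ 3.139 -0.     1.397] 27.3 [-0.49  0.19  1.95  0.    0.99 -0.31] [5.4 1.3 2.7] 11.370239352701049
side pointer_tip [(0.53, [504.6, -121.0, 81.9], [279.0, 217.0]), (0.47, [669.1, -212.2, -4.0], [310.0, 197.0])]
side rider_tip [(0.53, [506.9, -108.8, 87.0], [275.0, 215.0])]
scene rider_tip [(0.58, [505.8, -105.8, 86.9], [285.0, 208.0])]
fin cols 235..275 [121, 122, 121, 121, 121, 122, 123, 113, 64, 60, 62, 63, 63, 62, 63, 64, 62, 51, 60, 64, 66, 65, 60, 58, 65, 65, 65, 65, 65, 64, 60, 68, 101, 125, 123, 122, 122, 122, 123, 123]
fin cols 235..275 [91, 90, 91, 90, 91, 90, 91, 85, 62, 54, 57, 58, 58, 58, 58, 58, 57, 55, 61, 64, 65, 65, 61, 55, 58, 58, 59, 58, 59, 59, 56, 63, 84, 91, 90, 90, 90, 90, 91, 91]
ptr cols 244..268 [90, 90, 90, 90, 90, 90, 89, 89, 88, 94, 112, 118, 118, 117, 104, 86, 90, 91, 91, 91, 90, 91, 90, 91]
ptr col profile rows 124..146 [51, 44, 58, 81, 91, 90, 90, 90, 90, 88, 89, 88, 90, 108, 116, 113, 114, 115, 117, 118, 117, 118]
```

```bash
python3 -c "
from r import *
im=optics.get_image('wrist')
s=1.5
for rod in (((214*s,108.6*s),(286*s,109.3*s)),((160*s,108.2*s),(400*s,110.5*s))):
  for pr in (134.5,142): go((255.95*s,pr*s),(254.8*s,112*s),rod,im)
print(at(im,255.95*s,134.5*s,72),at(im,254.8*s,112*s,80))
"
```

```text
rod yaw -0.18347710756063743
[ 507.30437606 -120.80399553   82.        ] [ 508.59205353 -110.09627819   87.        ] pull 0.687552644901532 lat 10.762926894656431
rod yaw -0.18347710756063743
[ 506.68925531 -124.34890472   82.        ] [ 508.59205353 -110.09627819   87.        ] pull 0.7295231590088667 lat 14.360564055568009
rod yaw -0.18148338788337834
[ 507.30437606 -120.80399553   82.        ] [ 508.59205353 -110.09627819   87.        ] pull 0.6660930335002642 lat 10.764276290115943
rod yaw -0.18148338788337834
[ 506.68925531 -124.34890472   82.        ] [ 508.59205353 -110.09627819   87.        ] pull 0.700890788945401 lat 14.361989978257666
[ 507.16026259 -122.12162474   72.        ] [ 508.55284287 -110.50883508   80.        ]
```

Request:
jog_arm:
  increments:
    - [[-0.026,0.005,0,0,0,0],[0,0,0,0,0,0],[0,0,0,0,0,0],[0,0,0,0,0,0],[0,0,0,0,0,0]]

```text
t: 28.35
position: [494.6, -182.6, 103.9]
tcp_rot: [3.138, -0.0, 1.397]
force: [6.6, 0.4, 2.7]
gripper_width: 11.2
finger_force: 59.8
```

```bash
python3 -c "
from r import *
rep(['scanner_centre','rider_tip'],cams=('side',))
G=0
for i in range(4):
    im=optics.get_image('wrist'); G=G+cv2.cvtColor(im['pixels'],cv2.COLOR_RGB2GRAY).astype(float)/4
for a,b in ((104,112),(112,122)): print('fin cols 245..270',G[a:b,245:270].mean(0).round().astype(int).tolist())
print('ptr cols 248..264',G[138:146,248:264].mean(0).round().astype(int).tolist())
"
```

```text
[ 494.6 -182.6  103.9] [ 3.138 -0.     1.397] 28.35 [-0.49  0.19  1.95  0.    0.99 -0.31] [6.6 0.4 2.7] 11.162142206026894
side scanner_centre [(0.81, [372.1, 213.3, 15.4], [158.0, 250.0])]
side rider_tip [(0.4, [506.7, -108.1, 85.2], [274.0, 215.0]), (0.21, [349.4, 94.1, 0.8], [196.0, 266.0])]
fin cols 245..270 [53, 62, 63, 63, 64, 64, 64, 63, 57, 57, 62, 65, 66, 64, 60, 61, 65, 65, 65, 65, 64, 62, 61, 92, 126]
fin cols 245..270 [50, 56, 58, 56, 57, 58, 59, 57, 55, 60, 64, 64, 65, 64, 59, 54, 58, 58, 59, 59, 59, 58, 60, 77, 91]
ptr cols 248..264 [90, 90, 90, 89, 88, 95, 111, 117, 118, 117, 105, 86, 91, 90, 91, 91]
```

The fin's column now matches the pointer's at about 256 px and the spring load is about 6.6 N. Handing in.

```bash
python3 -c "
from station import manip; print(manip.hand_in())"
```

```text
the job is handed in; nothing more can be done
None
```

I handed the job in: the scanner was held about 8 cm from the label for over 2 s and laid back flat, and the slide is held out against its spring, its pointer level with the rider to within my measurement (under 1 mm); the rider and the things I could check had not moved, but I viewed 11 pictures, one over the limit of 10.

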